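# Pop open the touch-latch drill-bit box

## Task

Open the drill-bit box, the one with the yellow lid: press down the front of its lid, at the black dot, until the touch latch lets go and the lid springs ajar, then push the lid right back until it rests fully open. Leave the blue and red boxes shut, pick nothing up, and leave the loose things on the bench where they are.

Things in the scene. Friction and masses are not known exactly. Their poses are not given: they have to be found in the camera images.
- yellow_press (a point): black 20 mm dot on top of the yellow lid, midway across, 19 mm from its front edge, 125 mm from the hinge line; moves with the lid. Touch latch: 4 to 5 mm down here (about 6 N; stop at 6 mm) frees the catch; once the finger goes up a damped spring lifts the lid to about 0.5 rad within about 1 s and holds it
- yellow_hingeline (a point): centre of the yellow lid's hinge line, at the box's far side, 70 mm above the bench, fixed; x axis from box front to back, y along the hinge, z up. Drill-bit box: 150 mm deep, 120 wide, screwed down, rim 57 mm high; flat lid 140 x 118 x 10 mm, its top 75 mm high when shut, 8 mm gap under it
- yellow_lid (a joint): angle of the yellow lid (rad): 0 shut and level, negative pressed in (stop at -0.05), positive opening upward, 1.85 fully open at its stop. Above 0.5 it swings freely (under 2 N at the front edge): let go before upright it drops to 0.5; past upright it falls to its stop and stays. The latch does not catch again
- blue_press (a point): black 20 mm dot on top of the blue lid, midway across, 19 mm from its front edge, 125 mm from the hinge line; moves with the lid. Same touch latch as the yellow one
- blue_hingeline (a point): centre of the blue lid's hinge line, at the box's far side, 70 mm above the bench, fixed; x axis from box front to back, y along the hinge, z up. Box and lid sizes as the yellow one
- blue_lid (a joint): angle of the blue lid (rad): 0 shut and level, negative pressed in (stop at -0.05), positive opening upward, 1.85 fully open at its stop
- red_press (a point): black 20 mm dot on top of the red lid, midway across, 19 mm from its front edge, 125 mm from the hinge line; moves with the lid. Same touch latch as the yellow one
- red_hingeline (a point): centre of the red lid's hinge line, at the box's far side, 70 mm above the bench, fixed; x axis from box front to back, y along the hinge, z up. Box and lid sizes as the yellow one
- red_lid (a joint): angle of the red lid (rad): 0 shut and level, negative pressed in (stop at -0.05), positive opening upward, 1.85 fully open at its stop
- yellow_edge (a point): middle of the yellow lid's front edge, halfway through its 10 mm thickness, 144 mm from the hinge line; moves with the lid
- chuck_key: T-shaped steel drill chuck key lying flat, 90 mm long, 70 mm across, 16 mm high, loose, to be left alone; origin at its underside (middle)
- bar_offcut: round steel bar offcut standing on end, 40 mm diameter, 60 mm high, loose, to be left alone; origin at its underside (middle)
- workpiece: bare aluminium block, 70 x 45 x 25 mm, loose, to be left alone; origin at its underside (middle)
- oil_bottle: green plastic oil bottle with an orange cap, 52 mm diameter, 130 mm high, loose, to be left alone; origin at its underside (middle)
- screwdriver: orange-handled screwdriver lying flat, loose, to be left alone; origin at its underside
- swarf_cup: white plastic cup, 70 mm diameter, 70 mm high, loose, to be left alone; origin at its underside (middle)

How it is judged:
By the outcome, as a careful person would: the job done as asked, in the order asked, and still so for the second after the job is handed in, with the robot touching nothing.
It also fails if it takes over 48 s, if anything falls off the work surface, if the arm or the gripper's body presses on something with over 40 N, if the wrist force passes 120 N, or if a joint passes its speed limit or range.

## Robot

A 6-joint arm with a two-finger parallel gripper is mounted at the origin on the work surface. World frame = base frame: x ahead of the robot, y to its left, z up, the work surface at z = 0. Lengths are in m, angles in rad, forces in N, time in s.
With the tool pointing down it reaches from about 0.325 to 0.875 m from the base axis. Payload 4.4 kg.
Tool frame: the origin (TCP) lies at the very end of the fingers, on their centre line; the grasp point (between the pads) lies 19 mm behind it (r.grip_point_offset is the distance from the TCP to the grasp point, in m); z points along the fingers, y is the direction in which the jaws open and shut (so a half turn about z gives the same grasp; the last joint's range is limited). The gripper opens to 85 mm and grips with 20 to 120 N. Pads are 22 mm wide; open, the fingers measure 114 mm over their backs; the gripper's body (76 mm by 85 mm) begins 54 mm behind the grasp point. The pads swing forward as they close: fully open they stand 13 mm farther back than shut.
Start: joints at [1.147, 0.207, 1.542, -0, 1.393, -0.15], TCP at [0.155, 0.554, 0.231] pointing down, gripper open.
Joint ranges: [-2.73, 2.73], [-0.86, 2.22], [0.23, 2.46], [-1.11, 4.25], [0.08, 2.63], [-2.82, 2.82]. Speed limits (rad/s): [2.79, 2.79, 3.14, 3.14, 3.14, 3.14].

## Interface

Orientations are given as a unit quaternion [w, x, y, z].
In Python, from cell import r, get_image, camera_model, ticket gives the robot as it stands.
- The arm moves only by the shell command python3 -m creep 'ROWS' [OPENING] [FORCE]. ROWS is JSON, a list that holds one entry, the list of rows, each a list of 6 numbers: the shift along the tool's x, y, z in mm, then the turn, a rotation vector about the tool's x, y, z in rad. A call has 1 to 20 rows; each row is the pose to reach, as a shift and turn from the pose commanded when the call began, along the tool's axes at that moment; what a row does not reach only later rows make up. A row lasts 1/8 s, in which the tool goes at most 62.5 mm and 10.7 degrees, less where a joint would pass 70% of its speed; a pose out of reach is approached as far as the arm can. A call with a gripper value outside its range is refused whole. OPENING is the closure, from 0 (fully open) to 1 (shut), set as the call begins (- or left out, the last holds). The fingers move at their own pace and stop on an object; FORCE is the grip in N (left out, the last holds). Time passes only in rows, so rows that repeat a pose let the fingers close. It gives the time, the measured TCP pose, the force and the opening at its end, in the units of the state.
- r.get_obs(): the state, without advancing time (a new reading comes with each control period).
- get_image(name): name is "scene" or "top"; returns the picture (420x560x3 uint8, red, green, blue); there is no depth.
- camera_model(name): a dict with "fx", "fy", "cx", "cy" (pixels), "xyz" and "orientation" of the camera in the world. Camera axes: x right, y down, z forward; pixel columns grow to the right and rows downward; lengths in m; the calibration is good to about 2 mm. A picture is of the moment at which its call begins. camera_model takes no time and is no camera call.
- ticket.sign_off(): hands the job in, once; it reports no verdict.
The state is a dict: "time": time; "joint_positions": joint angles; "qd": joint speeds; "effort": joint torques, N m; "tcp_pos": TCP position; "ee_rot": TCP orientation; "wrist_force": force on the tool from outside, world axes, zero at the start; "moment": the same for the moment, N m; "opening": finger opening in m.
Only numpy, scipy, OpenCV 4.12 (cv2) and the standard library are available. Lean on these libraries where they do the work, as an engineer would, in place of code of your own. Each camera call takes 0.05 s, during which the arm holds its last target. There are 200 camera calls.

## Working session

There is one attempt and no reset: what is moved stays moved. The work goes in short steps, Python scripts to look and compute and a shell command to move; the robot and the scene stay as the last step left them, time stands still between calls to the robot, and variables do not carry over. Pictures are saved under pics/ and viewed, on a budget of 10 in all, crops included, one or two more only if the job needs it, and the job is handed in when it is done.

```bash
mkdir -p pics; python3 - <<'E'
from cell import r,get_image,camera_model
import cv2,numpy as np
for n in("scene","top"):
    m=get_image(n);cv2.imwrite(f"pics/{n}0.png",m[:,:,::-1]);print(n,camera_model(n))
    h=cv2.cvtColor(m,cv2.COLOR_RGB2HSV)
    k=cv2.inRange(h,(20,120,90),(35,255,255))
    c=max(cv2.findContours(k,0,2)[0],key=cv2.contourArea);print(cv2.contourArea(c),cv2.minAreaRect(c),cv2.boxPoints(cv2.minAreaRect(c)))
print(r.get_obs())
E
```

```text
scene {'fx': 394.4538161892429, 'fy': 394.4538161892429, 'cx': 280.7831016849272, 'cy': 207.71037737593545, 'xyz': array([1.00665843, 0.36997917, 0.84657184]), 'orientation': array([-0.1313208 ,  0.41682003,  0.85247055, -0.28689696])}
2087.0 ((294.0000305175781, 197.5), (44.547725677490234, 55.86143493652344), 45.0) [[258.50003 201.5    ]
 [298.00003 162.     ]
 [329.50003 193.5    ]
 [290.00003 233.     ]]
top {'fx': 399.5596284327506, 'fy': 399.5596284327506, 'cx': 280.4336580508293, 'cy': 202.12079172012244, 'xyz': array([ 0.51154743, -0.00356264,  1.04628108]), 'orientation': array([-0.00736398,  0.70829734, -0.70552876,  0.02213175])}
2756.5 ((266.78173828125, 217.5558319091797), (49.231712341308594, 58.280086517333984), 4.085616588592529) [[240.1523  244.86801]
 [244.30458 186.73602]
 [293.4112  190.24365]
 [289.2589  248.37564]]
{'time': 0.1, 'joint_positions': array([ 1.14650702e+00,  2.07358875e-01,  1.54287217e+00, -2.05403863e-05,
        1.39350513e+00, -1.50497908e-01]), 'qd': array([ 0.00060309, -0.00036556, -0.00286138, -0.00043294, -0.00124637,
       -0.00142883]), 'effort': array([-1.27671654e-03, -3.84091830e+01, -2.92549592e+01, -2.46631880e-04,
        4.88368838e-03,  2.32305460e-06]), 'tcp_pos': array([0.15518915, 0.55292006, 0.23019924]), 'ee_rot': array([-2.94101708e-04,  1.36466635e-01,  9.90644088e-01, -1.03066802e-03]), 'wrist_force': array([-0.1346147 , -0.50293338, -0.21284684]), 'moment': array([-0.05636839,  0.01486492,  0.01255786]), 'opening': 0.08551012099926451}
```

View pics/top0.png

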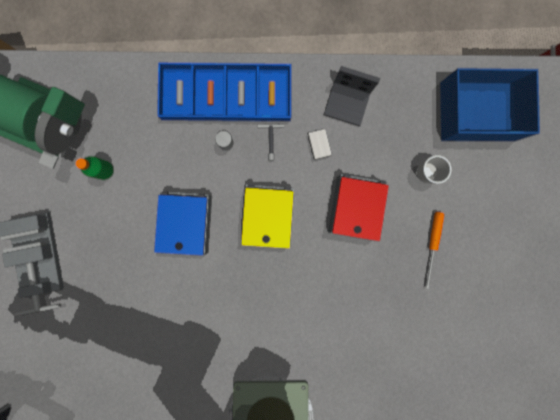

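View pics/scene0.png

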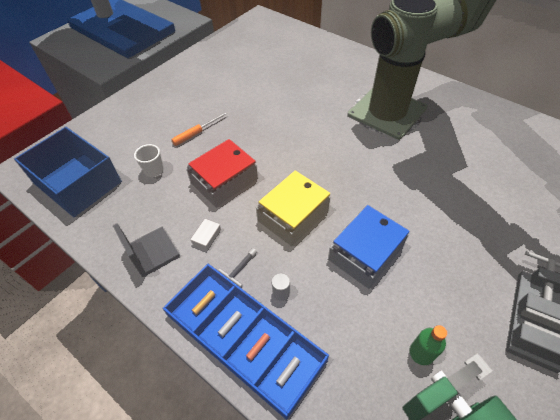

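The yellow box is the middle one: lid about (267,218) in top, with its dot at (266,239) on the robot side. The scene view agrees, with the dot at (308,185). The hinge is on the far side (+x), and there is clear space in front of the box.

```bash
cat >h.py <<'E'
from cell import r,get_image,camera_model
import cv2,numpy as np
from scipy.spatial.transform import Rotation as R
def ray(n,p):
    c=camera_model(n);d=np.array([(p[0]-c["cx"])/c["fx"],(p[1]-c["cy"])/c["fy"],1])
    return c["xyz"],R.from_quat(c["orientation"],scalar_first=True).apply(d)
def plane(n,p,z):
    o,d=ray(n,p);return o+d*(z-o[2])/d[2]
def yellow(m):
    k=cv2.inRange(cv2.cvtColor(m,cv2.COLOR_RGB2HSV),(20,120,90),(35,255,255))
    return max(cv2.findContours(k,0,2)[0],key=cv2.contourArea)
E
python3 - <<'E'
from h import *
for n in("top","scene"):
    m=cv2.imread(f"pics/{n}0.png")[:,:,::-1].copy();c=yellow(m)
    hull=np.zeros(m.shape[:2],np.uint8);cv2.fillPoly(hull,[c],255)
    hull=cv2.erode(hull,np.ones((3,3)))
    k=((m.max(2)<90)&(hull>0)).astype(np.uint8);M=cv2.moments(k,True);p=(M["m10"]/M["m00"],M["m01"]/M["m00"])
    print(n,"dot",p,M["m00"],plane(n,p,.075).round(4))
    W=np.array([plane(n,q,.075)[:2] for q in c[:,0]],np.float32);b=cv2.minAreaRect(W);print(b,cv2.boxPoints(b))
E
```

```text
top dot (265.5, 238.78571428571428) 28.0 [0.4631 0.0121 0.075 ]
((0.5146848559379578, 0.009162336587905884), (0.11942975968122482, 0.14141355454921722), 86.19391632080078) [[ 0.44017017 -0.04572733]
 [ 0.5812718  -0.05511434]
 [ 0.58919954  0.06405201]
 [ 0.44809788  0.07343902]]
scene dot (309.0, 184.0) 1.0 [0.4572 0.0146 0.075 ]
((0.5160948038101196, 0.011586260050535202), (0.12015073001384735, 0.14269298315048218), 86.22015380859375) [[ 0.44094315 -0.04365506]
 [ 0.58332574 -0.05306179]
 [ 0.5912465   0.06682758]
 [ 0.44886386  0.07623431]]
```

```bash
cat >>h.py <<'E'
U=np.array([.9978,-.0664,0]);H=np.array([.588,.0045,.07])   # box x axis, hinge centre
def to(s,z,a,deg=True):
    """rows from now to: s metres along box x from hinge, height z, tool z pitched a deg below horizontal toward +box x"""
    o=r.get_obs();Q=R.from_quat(o["ee_rot"],scalar_first=True);a=np.radians(a)
    zt=np.cos(a)*U-np.array([0,0,np.sin(a)]);y=np.cross([0,0,1],U);  # tool y as now: +y
    T=R.from_matrix(np.column_stack([np.cross(y,zt),y,zt]))
    p=H+s*U;p[2]=z
    return (Q.inv().apply(p-o["tcp_pos"])*1000).round(1),(Q.inv()*T).as_rotvec().round(3)
E
python3 -c "
from h import *
print(to(-.125,.231,90)); print(to(-.125,.11,90))"
```

```text
(array([-442.6, -436.7,   -0. ]), array([-0.002, -0.001, -0.207]))
(array([-442.7, -436.4,  121. ]), array([-0.002, -0.001, -0.207]))
```

```bash
python3 -m creep '[[[-44,-44,0,0,0,-0.05],[-88,-87,0,0,0,-0.1],[-133,-131,0,0,0,-0.15],[-177,-175,0,0,0,-0.207],[-221,-218,0,0,0,-0.207],[-265,-262,0,0,0,-0.207],[-310,-306,0,0,0,-0.207],[-354,-349,0,0,0,-0.207],[-398,-393,0,0,0,-0.207],[-443,-437,0,0,0,-0.207],[-443,-437,30,0,0,-0.207],[-443,-437,70,0,0,-0.207],[-443,-437,110,0,0,-0.207],[-443,-437,121,0,0,-0.207],[-443,-437,121,0,0,-0.207],[-443,-437,121,0,0,-0.207]]]' 1 40
python3 - <<'E'
from h import *
print(to(-.125,.08,90),r.get_obs()["wrist_force"])
ms=[get_image(n) for n in("scene","top")]
cv2.imwrite("pics/a1.png",cv2.resize(np.hstack([ms[0][120:270,200:400],ms[1][150:300,180:380]]),None,fx=2,fy=2)[:,:,::-1])
E
```

```text
time: 2.1
tcp_pos: [0.4654, 0.0129, 0.112]
ee_rot: [0.002, 0.033, 0.999, -0.0]
wrist_force: [-0.9, 0.0, 0.3]
opening: 0.0002
(array([ 2.2, -0.3, 32. ]), array([-0.   ,  0.003, -0.   ])) [-0.8539717   0.03464004  0.2652661 ]
```

View pics/a1.png

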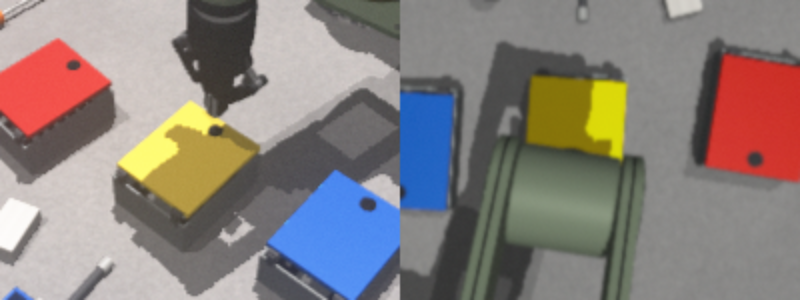

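The shut fingertips stand about 35 mm above the yellow dot. Next I go down and press in small steps.

```bash
python3 -m creep '[[[2,0,15,0,0,0],[2,0,25,0,0,0],[2,0,32,0,0,0],[2,0,34,0,0,0],[2,0,36,0,0,0],[2,0,37,0,0,0],[2,0,37,0,0,0]]]'; python3 -m creep '[[[0,0,1,0,0,0],[0,0,2,0,0,0],[0,0,2,0,0,0]]]'
```

```text
time: 3.08
tcp_pos: [0.4617, 0.0132, 0.0739]
ee_rot: [-0.0, 0.033, 0.999, -0.0]
wrist_force: [-3.4, 0.2, 4.4]
opening: 0.0
time: 3.45
tcp_pos: [0.4617, 0.0133, 0.072]
ee_rot: [-0.0, 0.033, 0.999, -0.0]
wrist_force: [-3.3, 0.5, 5.3]
opening: -0.0
```

```bash
python3 -m creep '[[[0,0,1,0,0,0],[0,0,2,0,0,0],[0,0,2,0,0,0]]]'
```

```text
time: 3.82
tcp_pos: [0.4617, 0.0132, 0.0697]
ee_rot: [-0.0, 0.033, 0.999, -0.0]
wrist_force: [-3.1, -1.0, 4.6]
opening: -0.0001
```

```bash
python3 -m creep '[[[0,0,-20,0,0,0],[0,0,-60,0,0,0],[30,0,-100,0,0,0],[70,0,-120,0,0,0],[90,0,-120,0,0,0],[90,0,-120,0,0,0],[90,0,-120,0,0,0],[90,0,-120,0,0,0],[90,0,-120,0,0,0],[90,0,-120,0,0,0],[90,0,-120,0,0,0]]]'
python3 - <<'E'
from h import *
print(r.get_obs()["joint_positions"].round(2))
for t in((-.20,.11,45),(-.115,.085,45),(-.2,.11,40)): print(t,*to(*t))
ms=[get_image(n) for n in("scene","top")]
cv2.imwrite("pics/a2.png",cv2.resize(np.hstack([ms[0][120:270,200:400],ms[1][150:300,180:380]]),None,fx=2,fy=2)[:,:,::-1])
E
```

```text
time: 5.2
tcp_pos: [0.3721, 0.0192, 0.1892]
ee_rot: [-0.0, 0.033, 0.999, 0.0]
wrist_force: [-0.8, 0.1, 0.4]
opening: -0.0001
[-0.18 -0.21  2.05 -0.    1.3  -1.69]
(-0.2, 0.11, 45) [-16.4  -0.3  79.2] [-0.    -0.786 -0.   ]
(-0.115, 0.085, 45) [-101.4   -0.3  104.1] [-0.    -0.786 -0.   ]
(-0.2, 0.11, 40) [-16.4  -0.3  79.2] [-0.    -0.873 -0.   ]
```

View pics/a2.png

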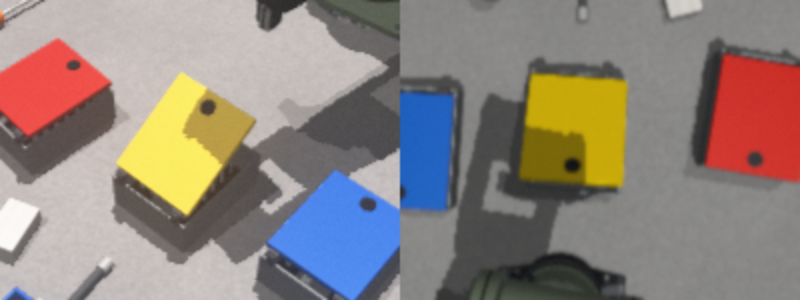

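The lid is ajar at about 0.5 rad, with its dot at (572,165) in the right half. I tilt the tool forward so the finger can go under the front edge.

```bash
python3 -m creep '[[[0,0,10,0,-0.16,0],[0,0,20,0,-0.32,0],[0,0,30,0,-0.48,0],[0,0,45,0,-0.64,0],[0,0,60,0,-0.785,0],[0,0,79,0,-0.785,0],[0,0,79,0,-0.785,0],[0,0,79,0,-0.785,0],[0,0,79,0,-0.785,0]]]'
python3 - <<'E'
from h import *
o=r.get_obs();print(o["joint_positions"].round(2))
for t in((-.185,.11,45),(-.115,.1,45)): print(t,*to(*t))
print(R.from_quat(o["ee_rot"],scalar_first=True).as_matrix()[:,2])
E
```

```text
time: 6.42
tcp_pos: [0.446, 0.0364, 0.1386]
ee_rot: [0.361, 0.034, 0.932, -0.019]
wrist_force: [0.2, 0.1, -0.3]
opening: -0.0002
[-0.13 -0.35  2.46  0.11  0.29 -1.72]
(-0.185, 0.11, 45) [ 49.7 -22.5  -6.3] [-0.015 -0.046 -0.001]
(-0.115, 0.1, 45) [  4.7 -21.6  48.2] [-0.015 -0.046 -0.001]
[ 0.67089601 -0.05998536 -0.73912131]
```

```bash
python3 -c "
from h import *
for t in((-.145,.1,45),(-.13,.092,45),(-.115,.09,45)): print(t,*to(*t))"
```

```text
(-0.145, 0.1, 45) [ 26.9 -22.   28. ] [-0.015 -0.046 -0.001]
(-0.13, 0.092, 45) [ 21.2 -21.7  44.1] [-0.015 -0.046 -0.001]
(-0.115, 0.09, 45) [ 11.4 -21.5  55.6] [-0.015 -0.046 -0.001]
```

```bash
python3 -m creep '[[[9,-7,9,0,0,0],[18,-14,18,0,0,0],[27,-22,28,0,-0.02,0],[27,-22,28,-0.015,-0.046,0],[27,-22,28,-0.015,-0.046,0]]]'
python3 -c "
from h import *
print(r.get_obs()['joint_positions'].round(2))
for t in((-.145,.1,45),(-.13,.092,45),(-.115,.09,45)): print(t,*to(*t))"
```

```text
time: 7.05
tcp_pos: [0.4683, 0.0171, 0.1046]
ee_rot: [0.374, 0.033, 0.927, -0.014]
wrist_force: [0.3, 0.1, -0.7]
opening: 0.0001
[-0.22 -0.17  2.46  0.82  0.14 -2.49]
(-0.145, 0.1, 45) [ 21.   -4.8 -13.9] [-0.005 -0.018 -0.002]
(-0.13, 0.092, 45) [15.8 -4.7  2.3] [-0.005 -0.018 -0.002]
(-0.115, 0.09, 45) [ 6.4 -4.6 14.2] [-0.005 -0.018 -0.002]
```

The tip is already under the lid, at s=-120 mm and z=105 mm, with no contact. I work out the arc lift.

```bash
python3 -c "
from h import *
for t in((-.112,.108,50),(-.105,.117,54),(-.092,.133,58),(-.08,.148,63),(-.065,.16,70),(-.05,.17,77)): print(t,*to(*t))"
```

```text
(-0.112, 0.108, 50) [-8.3 -4.6  3.3] [-0.005  0.069 -0.002]
(-0.105, 0.117, 54) [-19.6  -4.6   1.7] [-0.005  0.139 -0.002]
(-0.092, 0.133, 58) [-40.1  -4.6  -0.8] [-0.005  0.209 -0.003]
(-0.08, 0.148, 63) [-59.1  -4.6  -3.3] [-0.005  0.296 -0.003]
(-0.065, 0.16, 70) [-78.2  -4.5  -1.5] [-0.004  0.418 -0.003]
(-0.05, 0.17, 77) [-96.   -4.5   1.7] [-0.004  0.54  -0.003]
```

```bash
python3 -m creep '[[[-4,-2,2,0,0.04,0],[-8,-4,3,0,0.07,0],[-14,-5,2,0,0.1,0],[-20,-5,2,0,0.14,0],[-20,-5,2,0,0.14,0]]]'
python3 -c "
from h import *
print(r.get_obs()['joint_positions'].round(2))
for t in((-.105,.117,54),(-.092,.133,58),(-.08,.148,63),(-.065,.16,70),(-.05,.17,77)): print(t,*to(*t))"
```

```text
time: 7.68
tcp_pos: [0.472, 0.0147, 0.1071]
ee_rot: [0.295, 0.032, 0.955, -0.01]
wrist_force: [-20.7, 3.4, -1.4]
opening: -0.0002
[-0.21 -0.16  2.34  0.22  0.37 -1.89]
(-0.105, 0.117, 54) [-15.   -2.5  -1.8] [ 0.   -0.03  0.  ]
(-0.092, 0.133, 58) [-34.8  -2.5  -7.7] [0.   0.04 0.  ]
(-0.08, 0.148, 63) [-53.1  -2.5 -13.3] [0.    0.127 0.   ]
(-0.065, 0.16, 70) [-72.3  -2.5 -14.8] [0.    0.249 0.   ]
(-0.05, 0.17, 77) [-90.3  -2.5 -14.6] [0.    0.371 0.   ]
```

```bash
python3 - <<'E'
from h import *
ms=[get_image(n) for n in("scene","top")]
print(r.get_obs()["wrist_force"],r.get_obs()["moment"])
cv2.imwrite("pics/a3.png",cv2.resize(np.hstack([ms[0][100:250,230:380],ms[1][150:300,200:350]]),None,fx=2.6,fy=2.6,interpolation=cv2.INTER_CUBIC)[:,:,::-1])
E
```

```text
[-19.21319192   2.06901655  -1.1101618 ] [0.30015304 3.08295911 0.03918589]
```

View pics/a3.png

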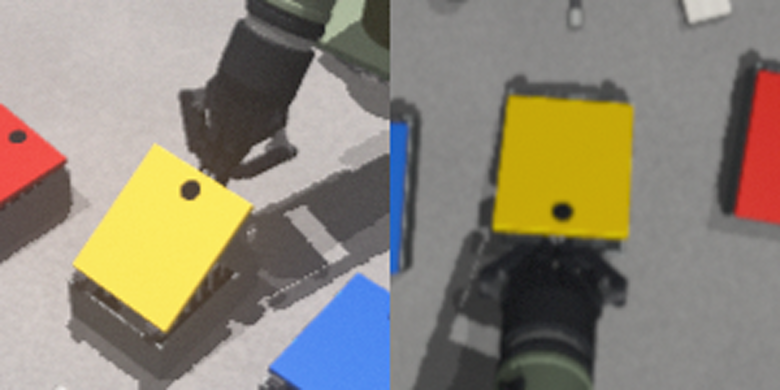

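The finger is under the front edge, with the lid's dot at about (190,188) in the left half. The lid has hardly moved, yet there is about 20 N along -x. I hold briefly to see whether it yields.

```bash
python3 -m creep '[[[0,0,0,0,0,0],[0,0,0,0,0,0],[0,0,0,0,0,0]]]'
python3 -c "
from h import *
o=r.get_obs();print(o['moment'],o['joint_positions'].round(3));print(to(-.116,.107,56))"
```

```text
time: 8.15
tcp_pos: [0.472, 0.0146, 0.1071]
ee_rot: [0.295, 0.032, 0.955, -0.01]
wrist_force: [-18.7, 1.6, -2.2]
opening: 0.0001
[0.31984572 3.02606256 0.09737096] [-0.207 -0.16   2.343  0.219  0.372 -1.891]
(array([-0.3, -2.4,  0.3]), array([ 0.   ,  0.006, -0.   ]))
```

It is jammed: the lid edge is wedged between the finger and the knuckle. I back off so that only the fingertip sits under the edge, then lift along the arc.

```bash
python3 -m creep '[[[6,0,-9,0,0,0],[12,0,-18,0,0,0],[12,0,-18,0,0,0]]]'
python3 -c "
from h import *
for t in((-.127,.112,55),(-.122,.122,55),(-.118,.131,55),(-.111,.14,55),(-.104,.148,55),(-.0876,.164,60),(-.072,.177,65)): print(t,*to(*t))"
```

```text
time: 8.52
tcp_pos: [0.4624, 0.0129, 0.1244]
ee_rot: [0.308, 0.033, 0.951, -0.013]
wrist_force: [-1.4, -0.4, -0.0]
opening: -0.0001
(-0.127, 0.112, 55) [ 8.2 -0.   9.4] [-0.005  0.015 -0.001]
(-0.122, 0.122, 55) [-1.7 -0.1  4.2] [-0.005  0.015 -0.001]
(-0.118, 0.131, 55) [-10.2  -0.1  -0.8] [-0.005  0.015 -0.001]
(-0.111, 0.14, 55) [-21.2  -0.1  -3.9] [-0.005  0.015 -0.001]
(-0.104, 0.148, 55) [-31.6  -0.1  -6.3] [-0.005  0.015 -0.001]
(-0.0876, 0.164, 60) [-54.2  -0.1  -9.7] [-0.005  0.103 -0.001]
(-0.072, 0.177, 65) [-74.5  -0.1 -11.1] [-0.005  0.19  -0.001]
```

```bash
python3 -m creep '[[[-2,0,4,0,0,0],[-6,0,2,0,0,0],[-10,0,-1,0,0,0],[-15,0,-2,0,0,0],[-15,0,-2,0,0,0]]]'
python3 -c "
from h import *
for t in((-.118,.131,55),(-.111,.14,55),(-.104,.148,55),(-.0876,.164,60),(-.072,.177,65)): print(t,*to(*t))"
```

```text
time: 9.15
tcp_pos: [0.475, 0.0122, 0.1355]
ee_rot: [0.309, 0.033, 0.951, -0.012]
wrist_force: [-0.0, 0.2, -0.6]
opening: -0.0005
(-0.118, 0.131, 55) [ 6.4 -0.1  0.8] [-0.004  0.017 -0.001]
(-0.111, 0.14, 55) [-4.5 -0.1 -2.4] [-0.004  0.017 -0.001]
(-0.104, 0.148, 55) [-14.9  -0.1  -4.7] [-0.004  0.017 -0.001]
(-0.0876, 0.164, 60) [-37.5  -0.1  -8. ] [-0.004  0.104 -0.001]
(-0.072, 0.177, 65) [-57.8  -0.1  -9.4] [-0.004  0.192 -0.001]
```

```bash
python3 -m creep '[[[-5,0,-2,0,0,0],[-10,0,-4,0,0,0],[-15,0,-5,0,0,0],[-22,0,-6,0,0.03,0],[-30,0,-7,0,0.07,0],[-30,0,-7,0,0.07,0]]]'
python3 - <<'E'
from h import *
ms=[get_image(n) for n in("scene","top")]
cv2.imwrite("pics/a4.png",cv2.resize(np.hstack([ms[0][100:250,230:380],ms[1][150:300,200:350]]),None,fx=2.6,fy=2.6,interpolation=cv2.INTER_CUBIC)[:,:,::-1])
for t in((-.0876,.164,60),(-.072,.177,65),(-.054,.185,75),(-.035,.187,82),(-.016,.187,90),(0,.183,90),(.016,.178,90)): print(t,*to(*t))
E
```

```text
time: 9.9
tcp_pos: [0.4963, 0.0106, 0.1598]
ee_rot: [0.276, 0.033, 0.96, -0.011]
wrist_force: [-1.0, -0.8, -0.8]
opening: 0.0003
(-0.0876, 0.164, 60) [-8.8 -0.2 -1.9] [-0.004  0.033 -0.001]
(-0.072, 0.177, 65) [-29.   -0.2  -4.7] [-0.004  0.12  -0.001]
(-0.054, 0.185, 75) [-48.5  -0.2  -2. ] [-0.004  0.295 -0.002]
(-0.035, 0.187, 82) [-65.7  -0.1   6.3] [-0.004  0.417 -0.002]
(-0.016, 0.187, 90) [-81.8  -0.1  16.3] [-0.004  0.556 -0.002]
(0, 0.183, 90) [-93.3  -0.   28.2] [-0.004  0.556 -0.002]
(0.016, 0.178, 90) [-104.2    0.    40.9] [-0.004  0.556 -0.002]
```

View pics/a4.png

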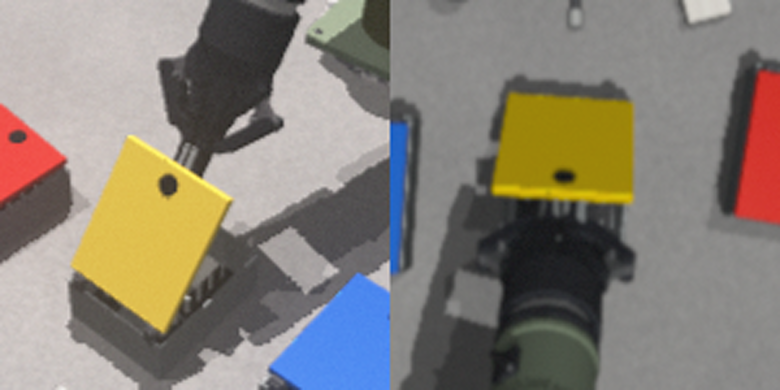

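The lid is following the fingertip, at about 0.8 rad. I carry on along the arc.

```bash
python3 -m creep '[[[-9,0,-2,0,0.03,0],[-16,0,-3,0,0.06,0],[-23,0,-4,0,0.09,0],[-29,0,-5,0,0.12,0],[-36,0,-4,0,0.18,0],[-42,0,-3,0,0.24,0],[-48,0,-2,0,0.295,0],[-54,0,1,0,0.335,0],[-60,0,4,0,0.375,0],[-66,0,6,0,0.417,0],[-66,0,6,0,0.417,0]]]'
python3 - <<'E'
from h import *
for t in((-.035,.187,82),(-.02,.187,90),(-.008,.185,90),(.004,.182,90),(.016,.178,90),(.022,.175,90)): print(t,*to(*t))
E
```

```text
time: 11.38
tcp_pos: [0.5538, 0.0069, 0.1872]
ee_rot: [0.07, 0.035, 0.997, -0.004]
wrist_force: [-0.0, 0.1, -0.1]
opening: 0.0002
(-0.035, 0.187, 82) [ 0.8 -0.1  0.1] [-0.003  0.    -0.003]
(-0.02, 0.187, 90) [-14.1  -0.1   2.2] [-0.003  0.14  -0.003]
(-0.008, 0.185, 90) [-25.7  -0.    5.9] [-0.003  0.14  -0.003]
(0.004, 0.182, 90) [-37.1   0.   10.5] [-0.003  0.14  -0.003]
(0.016, 0.178, 90) [-48.5   0.1  16.1] [-0.003  0.14  -0.003]
(0.022, 0.175, 90) [-54.    0.1  19.9] [-0.003  0.14  -0.003]
```

```bash
python3 -m creep '[[[-5,0,1,0,0.05,0],[-10,0,2,0,0.1,0],[-14,0,2,0,0.14,0],[-20,0,4,0,0.14,0],[-26,0,6,0,0.14,0],[-31,0,8,0,0.14,0],[-37,0,10,0,0.14,0],[-43,0,13,0,0.14,0],[-48,0,16,0,0.14,0],[-54,0,20,0,0.14,0],[-54,0,20,0,0.14,0]]]'
python3 - <<'E'
from h import *
ms=[get_image(n) for n in("scene","top")]
cv2.imwrite("pics/a5.png",cv2.resize(np.hstack([ms[0][100:250,230:380],ms[1][150:300,200:350]]),None,fx=2.6,fy=2.6,interpolation=cv2.INTER_CUBIC)[:,:,::-1])
E
```

```text
time: 12.75
tcp_pos: [0.6045, 0.0034, 0.1778]
ee_rot: [-0.007, 0.034, 0.999, -0.002]
wrist_force: [-21.4, 1.9, 20.9]
opening: 0.0001
```

View pics/a5.png

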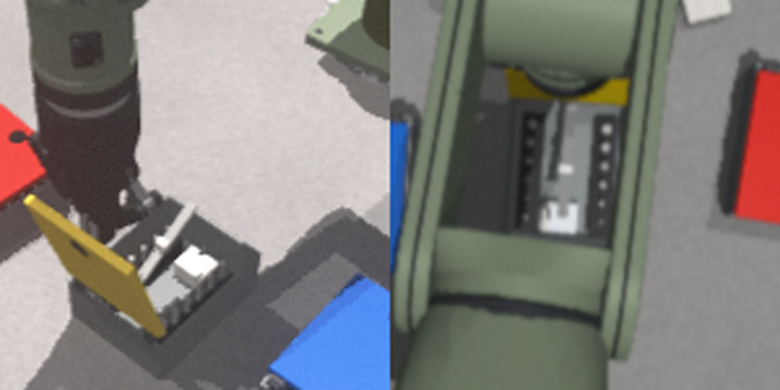

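The lid is past upright and against its stop, which explains the reaction force. I back off and go up clear.

```bash
python3 -m creep '[[[10,0,0,0,0,0],[30,0,0,0,0,0],[60,0,-20,0,0,0],[110,0,-60,0,0,0],[160,0,-90,0,0,0],[210,0,-90,0,0,0],[210,0,-90,0,0,0],[210,0,-90,0,0,0],[210,0,-90,0,0,0],[210,0,-90,0,0,0]]]'
python3 - <<'E'
from h import *
ms=[get_image(n) for n in("scene","top")]
cv2.imwrite("pics/a6s.png",ms[0][:,:,::-1]);cv2.imwrite("pics/a6t.png",ms[1][:,:,::-1])
cv2.imwrite("pics/a6.png",cv2.resize(np.hstack(ms),None,fx=.71,fy=.71,interpolation=cv2.INTER_AREA)[:,:,::-1])
# lid top edge: triangulate yellow extents across views not needed; top-view yellow far edge at assumed height
y=yellow(ms[1])[:,0];e=y[y[:,1]<=y[:,1].min()+1].mean(0)
th=1.85;print(plane("top",e,.07+.144*np.sin(th)),(H-.144*np.cos(th)*U))
a=[cv2.imread(f"pics/{n}0.png")[:,:,::-1] for n in("scene","top")]
E
```

```text
time: 14.1
tcp_pos: [0.4009, 0.0177, 0.2652]
ee_rot: [-0.001, 0.035, 0.999, -0.001]
wrist_force: [1.0, 0.2, 0.1]
opening: 0.0
[0.63403797 0.03286197 0.20842363] [0.62759769 0.00186492 0.07      ]
```

View pics/a6.png

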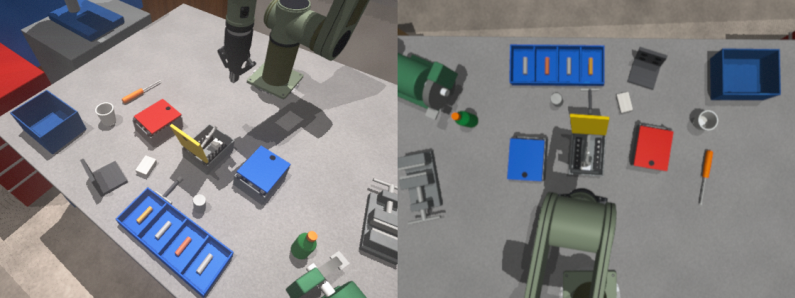

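The yellow lid rests fully open. Its far edge measures x≈0.634, against about 0.63 expected at 1.85 rad. The blue and red boxes are shut, the loose things look where they were, and the arm is clear of everything.

```bash
python3 -c "
from cell import ticket
print(ticket.sign_off())"
```

```text
the job is handed in; nothing more can be done
None
```

The yellow drill-bit box is open: I pressed the lid at its black dot until the touch latch let go. I then lifted the front edge with the shut fingertips and pushed the lid past upright to its stop. The job was handed in about 14 s into the 48 s.

- **Latch press:** the fingers went about 5.3 mm down with about 5 N, inside the 6 mm stop. The lid then sprang ajar to about 0.5 rad.
- **First lift jammed:** the lid edge caught between the finger and the gripper's knuckle, with about 20 N on the wrist. That is under the 40 N limit. I backed off and lifted again with only the fingertip under the edge, which went without trouble. Pushing the lid onto its stop read about 30 N for a moment, on the fingers.
- **Arm reach:** the 45° tool tilt first ran against joint 3's range limit, and the tool fell short of the pose I asked for. I worked from the pose it reached.
- **Last checks:** after the arm withdrew, the lid's far edge measured x = 0.634 m, against about 0.63 m expected at fully open. In the last picture the blue and red boxes are shut and the loose things look unmoved, though I judged those by eye only. The wrist force was about 1 N, the same as in free air.

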